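Clip the sharpening stone into its sprung holder

TASK

Set the sharpening stone into its holder for sharpening the knives: gently push one end of its carrier plate under the lip of one sprung jaw, press that jaw back, lower the other end behind the lip of the opposite jaw, and let the springs centre it. The stone must end level, stone side up, clipped under both lips, and let go. Do not force the jaws against their stops or press hard on the holder, and leave the mug, salt shaker, spice jar and peeler where they are.

Things in the scene. Friction and masses are not known exactly. Their poses are not given: they have to be found in the camera images.
- stone_centre (a point): Sharpening stone, 0.26 to 0.49 kg: grey plate 150x50x8 mm, on its middle a two-layer stone (reddish, pale on top) 110x50x20 mm, so 20 mm of plate stands out at each end; 28 mm high, sides flush. This point: its centre, 14 mm above the underside. x along its length, y across, z up. Lies flat, stone up, its length roughly along world y, left or right. Grip across the 50 mm.
- holder: Fixed foot of the stone holder, dark steel, 110x74x23 mm; origin: centre of its underside; x along the holder, roughly to the robot's left. A rail of two rods with end blocks (266 mm long, 36 mm high) runs through it along x and carries two sprung black jaws. The rail was clamped by hand: its middle is up to 12 mm off the foot's origin along x, unmeasured: find the jaws by touch or eye.
- ledge_level (a point): Point above the foot's origin at the height of the jaws' ledges, 40 mm above the worktop, axes as the foot. The seated plate's underside lies at this height. Lip underside 53 mm, jaw and lip top 58 mm, rods' tops 27 mm above the worktop. The plate's end enters the slot tilted down about 0.2 rad (up to 0.3), while its other end passes over the opposite jaw.
- jaw_left (a joint): Travel of the jaw at the +x (left) end, m: 0 at rest, grows as pressed outward. Jaws are alike, face each other, 62 mm wide. At rest, from the rail's middle: slot wall at 70 mm, upper lip's tip 63 mm, lower ledge's tip 58 mm, back 84 mm. With the plate's end on one wall, that jaw must go back 17 mm before the level plate's other end passes the opposite lip. Stop at 0.020.
- jaw_right (a joint): The same at the -x (right) end, pressed outward to -x; either jaw may be pressed. Each spring: 2 N at rest plus 0.45 N per mm, about 10 N at 17 mm and 11 N at the stop, where the force rises steeply; over 25 N between stone and holder is forcing it. With the stone seated and centred both jaws stand at 0.005.
- mug: White mug, 86 x 103 x 94 mm, bystander, origin at the centre of its underside.
- shaker: Grey and clear salt shaker, 44 mm across, 90 mm high, bystander, origin at the centre of its underside.
- jar: Spice jar with a yellow cap, 43 mm across, 102 mm high, bystander, origin at the centre of its underside.
- peeler: Peeler with a dark blue handle, 170 x 25 x 18 mm, lying flat between robot and work, bystander, origin at the centre of its underside.

How it is judged (in metres and radians):
On the way:
1. one end is pushed into a jaw, pressing it back at least 10 mm, with the other end still raised (tilt over 0.06 rad) (value of joint any of jaw_left, jaw_right above 0.01 m and angle between stone_centre's own z axis and vertical between 0.06 and 0.5 rad), for 0.1 s.
At the end, for the whole second after the job is handed in: The stone is clipped between both jaws, stone side up and level within 0.035 rad, its plate on the ledges (centre 51 to 57 mm above the worktop), along the holder within 0.06 rad and within 8 mm of its middle line, both jaws held pressed back 3 to 7 mm (centred), and let go (value of joint jaw_left between 0.003 and 0.007 m and value of joint jaw_right between 0.003 and 0.007 m and height (world z) of stone_centre between 0.051 and 0.057 m and angle between stone_centre's own z axis and vertical below 0.035 rad and angle between the x axis of stone_centre and the x axis of holder, either way round below 0.06 rad and y of stone_centre in the frame of holder between -0.008 and 0.008 m and x of stone_centre in the frame of holder between -0.016 and 0.016 m and contact force between stone and the fingers below 0.1 N); the robot touches nothing.
It fails at once if stone and holder press on each other with more than 25 N (contact force between stone and holder above 25 N).
It fails at once if the mug, salt shaker, spice jar or peeler is moved more than 20 mm (distance of any of mug, shaker, jar, peeler from where it was at the start of the episode above 0.02 m).
It also fails if it takes over 54 s, if anything falls off the work surface, if the arm or the gripper's body presses on something with over 40 N, if the wrist force passes 120 N, or if a joint passes its speed limit or range.

ROBOT

A 7-joint arm with a two-finger parallel gripper is mounted at the origin on a cart in front of the work surface, level with it; the furniture and walls round the work are solid. World frame = base frame: x ahead of the robot, y to its left, z up, the work surface at z = 0. Lengths are in mm, angles in rad, forces in N, time in s.
With the tool pointing down it reaches from about 400 to 850 mm from the base axis. Payload 4.5 kg.
Tool frame: the origin (TCP) lies on the centre line of the jaws, within the pads' length; the fingertips stand 8 mm ahead of it and the grasp point (between the pads) lies 11 mm behind it; x points along the fingers, y is the direction in which the jaws open and shut, and the axes are right-handed (so a half turn about x gives the same grasp; the last joint's range is limited). The gripper opens to 85 mm and grips with 20 to 120 N. Pads are 22 mm wide; open, the fingers measure 114 mm over their backs; the gripper's body (76 mm by 85 mm) begins 54 mm behind the grasp point. The pads swing forward as they close: fully open they stand 13 mm farther back than shut.
Start: joints at [-1.185, 0.689, -0.195, 1.565, 0.157, 0.902, -0.215], TCP at [215.349, 586.752, 239.317] pointing down, gripper open.
Joint ranges: [-3.01, 3.01], [-0.46, 2.08], [-1.47, 1.51], [0.13, 2.56], [-1, 4.14], [0.04, 2.09], [-2.66, 2.66]. Speed limits (rad/s): [2.57, 2.57, 3.14, 3.14, 3.14, 3.14, 3.14].

INTERFACE

Orientations are given as a unit quaternion [w, x, y, z].
In Python, from rig import bot, eyes, sign_off gives the robot as it stands.
- The arm moves only by the shell command python3 -m pendant 'ROWS'. ROWS is JSON, a list of rows, each a list of 5 numbers: the opening, from 0 (shut) to 1 (fully open), then the shift along the tool's x, y, z in cm, then the turn about the tool's x in rad. In form: [[claw, dx, dy, dz, yaw], ...]. A call has 1 to 10 rows; each row shifts and turns the commanded pose from where the row before left it, along the tool's axes as they then stand; what a row does not reach is not made up. A row lasts 1/10 s, in which the tool goes at most 50 mm and 8.59 degrees, less where a joint would pass 70% of its speed; a pose out of reach is approached as far as the arm can. A call with a gripper value outside its range is refused whole. The fingers move at their own pace and stop on an object; the grip force is fixed at half the most. Time passes only in rows, so rows that do not move let the fingers close. It gives the time, the measured TCP pose, the force and the opening at its end, in the units of the state.
- bot.read_state(): the state, without advancing time (a new reading comes with each control period).
- eyes.grab_frame(name): name is "scene" or "top" or "wrist"; returns (picture, depth): 400x640x3 uint8, red, green, blue; 400x640 float32, mm along the optical axis (not along the pixel's ray), 0 where there is no reading.
- eyes.calibration(name): a dict with "fovy" (degrees; the focal length in pixels is half the picture's height over the tangent of half this angle, whatever the lens; pixels are square), "cx", "cy" (the principal point, pixels), "k1" (the pictures are not rectified: a ray, as slopes to the right and down, at radius r is drawn at 1 + k1 r^2 times it, then the intrinsics apply), "R" (3x3) and "t" (3): a world point X has camera coordinates R X + t; the wrist camera has in their place "mount" (4x4, takes a point from camera to tool coordinates, whose origin is the TCP and whose axes are the tool frame's). Camera axes: x right, y down, z forward; pixel columns grow to the right and rows downward; lengths in mm; the calibration is good to about 2 mm. A picture is of the moment at which its call begins: read the wrist's pose just before it. calibration takes no time and is no camera call.
- sign_off(): hands the job in, once; it reports no verdict.
The state is a dict: "time": time; "q": joint angles; "qvel": joint speeds; "joint_efforts": joint torques, N m; "ee_pos": TCP position; "orientation": TCP orientation; "ft_force": force on the tool from outside, world axes, zero at the start; "ft_torque": the same for the moment, N m; "opening": finger opening in mm.
Only numpy, scipy, OpenCV 4.12 (cv2) and the standard library are available. Lean on these libraries where they do the work, as an engineer would, in place of code of your own. Each camera call takes 0.05 s, during which the arm holds its last target. There are 200 camera calls.

## Working session

There is one attempt and no reset: what is moved stays moved. The work goes in short steps, Python scripts to look and compute and a shell command to move; the robot and the scene stay as the last step left them, time stands still between calls to the robot, and variables do not carry over. Pictures are saved under pics/ and viewed, on a budget of 10 in all, crops included, one or two more only if the job needs it, and the job is handed in when it is done.

```bash
ls; mkdir -p pics; cat > h.py <<'E'
import numpy as np, cv2
from rig import bot, eyes
from scipy.spatial.transform import Rotation as Ro
def Rq(q): return Ro.from_quat([q[1],q[2],q[3],q[0]]).as_matrix()
def grab(name):
    s=bot.read_state(); im,d=eyes.grab_frame(name); c=eyes.calibration(name)
    if 'mount' in c:
        M=np.array(c['mount']); T=np.eye(4); T[:3,:3]=Rq(s['orientation']); T[:3,3]=s['ee_pos']; W=T@M
    else:
        R=np.array(c['R']);t=np.array(c['t']); W=np.eye(4); W[:3,:3]=R.T; W[:3,3]=-R.T@t
    return im,d,c,W
def rays(c,uv,shape=(400,640)):
    f=shape[0]/2/np.tan(np.radians(c['fovy'])/2)
    K=np.array([[f,0,c['cx']],[0,f,c['cy']],[0,0,1.]])
    p=cv2.undistortPoints(np.array(uv,float).reshape(-1,1,2),K,np.array([c['k1'],0,0,0.])).reshape(-1,2)
    return np.c_[p,np.ones(len(p))]
def onplane(c,W,uv,z):
    r=rays(c,uv)@W[:3,:3].T; o=W[:3,3]; return o+r*((z-o[2])/r[:,2])[:,None]
def cloud(c,W,d):
    v,u=np.mgrid[:400,:640]; r=rays(c,np.c_[u.ravel(),v.ravel()])
    P=(r*d.reshape(-1,1))@W[:3,:3].T+W[:3,3]; P[d.ravel()<=0]=np.nan; return P.reshape(400,640,3)
E
python3 - <<'E'
from h import *
s=bot.read_state(); print({k:np.round(v,3) for k,v in s.items()}); print(Rq(s['orientation']).round(3))
out=[]
for n in ('top','scene'):
    im,d,c,W=grab(n); np.savez('/tmp/%s.npz'%n,im=im,d=d,W=W); cv2.imwrite(f'pics/{n}0.png',im[:,:,::-1]); print(n,c['fovy'],W.round(2).tolist())
E
```

```text
pics
{'time': np.float64(0.0), 'q': array([-1.185,  0.69 , -0.195,  1.566,  0.157,  0.902, -0.215]), 'qvel': array([ 0.   ,  0.001,  0.001,  0.002, -0.   ,  0.001, -0.001]), 'joint_efforts': array([-1.0000e-03, -5.3962e+01, -1.2670e+00, -1.5854e+01,  9.0000e-03,
        1.0000e-02, -0.0000e+00]), 'ee_pos': array([215.167, 586.099, 238.451]), 'orientation': array([ 0.696,  0.123,  0.696, -0.124]), 'ft_force': array([ 0.928, -0.049, -0.758]), 'ft_torque': array([-0.   ,  0.021, -0.021]), 'opening': np.float64(85.492)}
[[-0.001  0.344  0.939]
 [-0.002  0.939 -0.344]
 [-1.    -0.002  0.   ]]
top 43.12474470614592 [[0.01, -1.0, 0.07, 494.91], [-1.0, -0.01, 0.01, 26.5], [-0.01, -0.07, -1.0, 1233.64], [0.0, 0.0, 0.0, 1.0]]
scene 43.015256447145745 [[0.74, -0.46, 0.48, -66.99], [-0.67, -0.52, 0.53, -715.41], [0.0, -0.72, -0.69, 1013.19], [0.0, 0.0, 0.0, 1.0]]
```

View pics/top0.png

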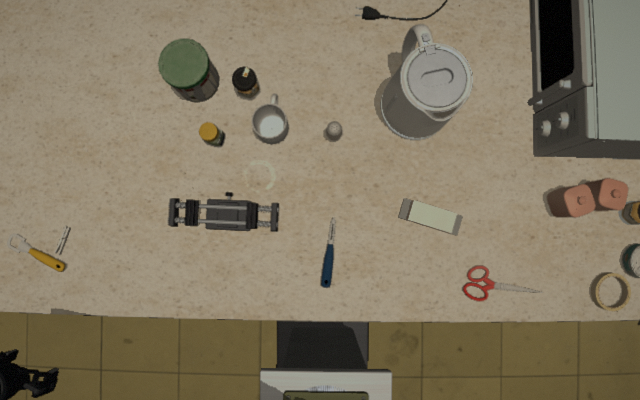

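View pics/scene0.png

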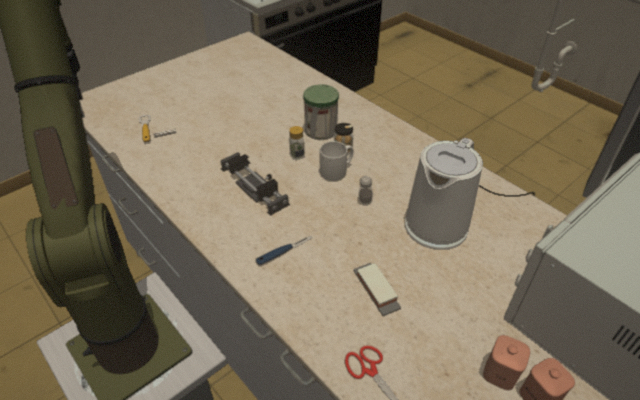

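The top view shows the holder at about (225,214), the stone at (430,216), the peeler at (330,255), the mug at (270,122), the shaker at (333,130) and the jar at (210,132). The scene view agrees with this. Next I'll measure from the top view.

```bash
python3 - <<'E'
from h import *
z=np.load('/tmp/top.npz'); im,d,W=z['im'],z['d'],z['W']; c=eyes.calibration('top'); P=cloud(c,W,d)
print('table z',np.nanmedian(P[230:300,350:400,2]))
# stone: top pale
roi=np.zeros((400,640),bool); roi[185:250,385:475]=1
hsv=cv2.cvtColor(im,cv2.COLOR_RGB2HSV); print(im[216,430],im[210,405],im[260,400])
for name,m,h in (('top',roi&(P[...,2]>20),28),('plate',roi&(P[...,2]>4),8)):
    m=cv2.morphologyEx(m.astype('uint8'),cv2.MORPH_OPEN,np.ones((3,3)))
    ct=max(cv2.findContours(m,0,2)[0],key=cv2.contourArea); w=onplane(c,W,ct.reshape(-1,2),h)
    r=cv2.minAreaRect(w[:,:2].astype('float32')); print(name,r,np.nanmedian(P[m>0][:,2]))
roi=np.zeros((400,640),bool); roi[180:245,155:290]=1
Q=P[roi]; Q=Q[Q[:,2]>12]
r=cv2.minAreaRect(Q[:,:2].astype('float32')); print('holder',r)
big=cv2.resize(np.hstack([im[185:245,160:290,::-1]]),None,fx=6,fy=6,interpolation=cv2.INTER_CUBIC)
zz=cv2.applyColorMap(np.clip(P[185:245,160:290,2]*4,0,255).astype('uint8'),cv2.COLORMAP_JET); zz=cv2.resize(zz,None,fx=6,fy=3,interpolation=0)
cv2.imwrite('pics/h1.png',np.vstack([cv2.resize(big,(780,360)),zz]))
for row in range(198,232,3): print(row,P[row,165:285:3,2].round(0).astype(int).tolist())
E
```

```text
table z -0.3313090967515109
[162 164 140] [111 106  96] [151 140 117]
top ((526.955810546875, -247.58253479003906), (110.5817642211914, 50.7678108215332), 73.1060791015625) 27.608334973189585
plate ((528.0669555664062, -248.28424072265625), (150.73619079589844, 52.77821731567383), 72.81240844726562) 26.749260489102085
holder ((535.3682250976562, 253.47900390625), (266.2757263183594, 90.00517272949219), 87.78973388671875)
198 [1, 1, 35, 0, -1, -3, -1, 3, 1, -2, -1, 0, 0, 1, 1, 5, -2, 0, -2, -3, -2, 23, 1, 2, 0, -2, 4, -2, 0, 0, -1, -1, -1, -2, 0, 1, 1, 2, 1, -2]
201 [-3, -1, 36, 32, 14, 0, 1, 60, 56, 55, 40, 39, -1, 1, 9, 9, 7, 14, 14, 14, 9, 13, 9, 15, 5, 13, 14, 9, 10, -1, -3, -4, -2, 0, 1, -2, 1, -2, -2, 2]
204 [0, 29, 35, 34, 27, 25, 29, 62, 60, 57, 42, 42, 24, 22, 26, 26, 9, 14, 21, 25, 20, 23, 22, 23, 26, 12, 10, 41, 63, 58, 52, -2, 1, -5, 4, -6, 36, 38, 1, 0]
207 [0, 2, 40, 32, 30, 28, 1, 58, 57, 56, 37, 37, 26, 28, 34, 26, 27, 27, 27, 28, 26, 27, 24, 20, 29, 29, 25, 36, 59, 56, 57, 28, 29, 25, 25, 29, 36, 36, -4, -1]
210 [2, 32, 35, 29, 5, 2, -1, 57, 56, 59, 37, 34, 2, -1, 10,
[... 642 characters left out ...]
6, 31, 27, 25, 27, 26, 26, 29, 27, 24, 42, 59, 51, 57, 27, 25, 30, 25, 34, 37, 27, 0, 3]
225 [-6, 31, 31, 22, 2, -3, -4, 59, 56, 55, 43, 3, 3, 1, 9, 11, 12, 13, 25, 17, 25, 22, 23, 22, 17, 9, 13, 54, 60, 60, 57, 23, 21, 25, 31, 38, 34, 28, -1, -2]
228 [2, -1, 1, -1, 0, 2, 0, 3, -1, 1, 0, -3, 0, -4, 11, 15, 9, 11, 11, 10, 11, 13, 13, -9223372036854775808, 12, 12, 10, 61, 58, 55, 50, -2, -4, -1, 3, 39, 37, 14, 1, -2]
231 [0, 0, 1, 2, -1, 2, 0, -1, 2, -1, 1, -9223372036854775808, 1, -2, 1, -4, 0, 0, 1, 0, 0, 2, 2, -3, -1, 3, 2, 0, 0, -3, 1, -1, -2, -2, -1, -2, 1, 7, -2, -5]<stdin>:15: RuntimeWarning: invalid value encountered in cast
<stdin>:17: RuntimeWarning: invalid value encountered in cast
```

View pics/h1.png

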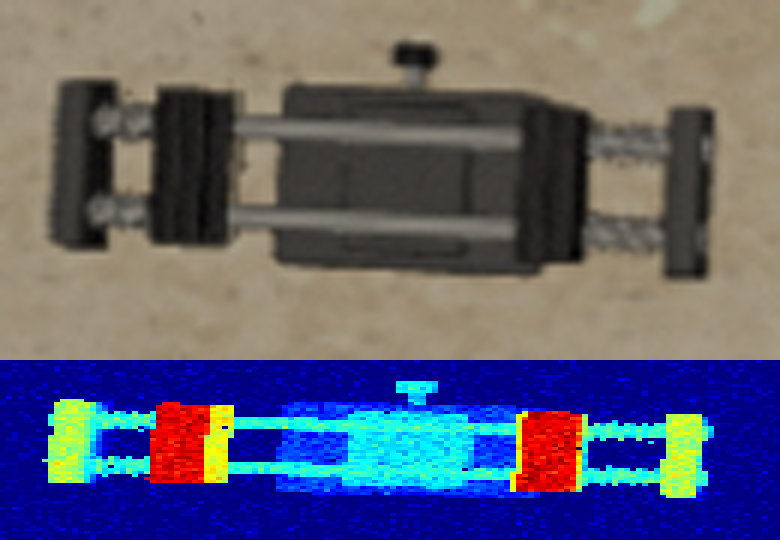

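The jaws and rail stand out clearly in both the colour crop (top) and the height map (bottom), with jaw blocks at columns 150–208 and 520–580 of the crop. Next I'll get their positions in the world frame.

```bash
cat >> h.py <<'E'
def plan(target,yaw_deg,n,claw,start=None):
    """rows from the measured pose (or start=(pos,yaw)) to target with tool y at world angle yaw_deg (tool x down)"""
    if start is None:
        s=bot.read_state(); R=Rq(s['orientation']); p=np.array(s['ee_pos']); y0=np.degrees(np.arctan2(R[1,1],R[0,1]))
    else: p,y0=np.array(start[0],float),start[1]
    dy=(yaw_deg-y0+180)%360-180; D=(np.array(target)-p)/n; rows=[]
    for i in range(n):
        a=np.radians(y0+dy*i/n); Y=np.array([np.cos(a),np.sin(a),0]); X=np.array([0,0,-1.]); Z=np.cross(X,Y)
        rows.append([claw]+[round(float(D@v)/10,2) for v in (X,Y,Z)]+[round(-np.radians(dy)/n,3)])
    print(rows)
E
python3 - <<'E'
from h import *
z=np.load('/tmp/top.npz'); im,d,W=z['im'],z['d'],z['W']; c=eyes.calibration('top'); P=cloud(c,W,d)
roi=np.zeros((400,640),bool); roi[180:245,155:290]=1
def rect(m,h,n):
    m=cv2.morphologyEx(m.astype('uint8'),cv2.MORPH_OPEN,np.ones((2,2)))
    for ct in cv2.findContours(m,0,2)[0]:
        if cv2.contourArea(ct)>50: 
            v,u=np.where(cv2.drawContours(np.zeros_like(m),[ct],-1,1,-1)>0)
            w=onplane(c,W,np.c_[u,v],h); print(n,len(u),w.mean(0).round(1),cv2.minAreaRect(w[:,:2].astype('float32')))
rect(roi&(P[...,2]>48),58,'jaw'); 
e=roi&(P[...,2]>30); e[:,180:272]=0; rect(e,36,'end')
f=roi&(P[...,2]>6); f[:,:204]=0; f[:,250:]=0; rect(f,15,'foot')
plan([380,330,240],20,10,1)
plan([527.5,-60,200],-17,10,1,([380,330,240],20))
E
```

```text
jaw 254 [521.2 177.7  58. ] ((521.4236450195312, 177.55809020996094), (21.87726402282715, 61.25812911987305), 88.14744567871094)
jaw 239 [525.8 323.   58. ] ((526.58740234375, 322.7135925292969), (60.866310119628906, 21.382671356201172), 0.8793849349021912)
end 125 [521.3 126.5  36. ] ((519.2174072265625, 125.9415283203125), (63.907981872558594, 9.502391815185547), 0.9749642610549927)
end 167 [527.9 373.1  36. ] ((527.6310424804688, 372.885498046875), (15.443123817443848, 65.17350769042969), 86.5101318359375)
foot 1379 [524.3 240.5  15. ] ((531.4501953125, 243.1292724609375), (91.88807678222656, 110.02436065673828), 0.8232273459434509)
[[1, -0.01, -1.84, 2.43, np.float64(0.087)], [1, -0.01, -1.62, 2.58, np.float64(0.087)], [1, -0.01, -1.39, 2.71, np.float64(0.087)], [1, -0.01, -1.15, 2.82, np.float64(0.087)], [1, -0.01, -0.9, 2.91, np.float64(0.087)], [1, -0.01, -0.64, 2.98, np.float64(0.087)], [1, -0.01, -0.38, 3.02, np.float64(0.087)], [1, -0.01, -0.12, 3.04, np.float64(0.087)], [1, -0.01, 0.15, 3.04, np.float64(0.087)], [1, -0.01, 0.41, 3.02, np.float64(0.087)]]
[[1, 0.4, 0.05, 4.17, np.float64(0.065)], [1, 0.4, 0.32, 4.16, np.float64(0.065)], [1, 0.4, 0.59, 4.13, np.float64(0.065)], [1, 0.4, 0.85, 4.08, np.float64(0.065)], [1, 0.4, 1.12, 4.02, np.float64(0.065)], [1, 0.4, 1.37, 3.94, np.float64(0.065)], [1, 0.4, 1.62, 3.84, np.float64(0.065)], [1, 0.4, 1.87, 3.73, np.float64(0.065)], [1, 0.4, 2.1, 3.6, np.float64(0.065)], [1, 0.4, 2.33, 3.46, np.float64(0.065)]]
```

```bash
python3 -m pendant '[[1,0,-1.84,2.43,0.087],[1,0,-1.62,2.58,0.087],[1,0,-1.39,2.71,0.087],[1,0,-1.15,2.82,0.087],[1,0,-0.9,2.91,0.087],[1,0,-0.64,2.98,0.087],[1,0,-0.38,3.02,0.087],[1,0,-0.12,3.04,0.087],[1,0,0.15,3.04,0.087],[1,0,0.41,3.02,0.087]]'
python3 -m pendant '[[1,0.4,0.05,4.17,0.065],[1,0.4,0.32,4.16,0.065],[1,0.4,0.59,4.13,0.065],[1,0.4,0.85,4.08,0.065],[1,0.4,1.12,4.02,0.065],[1,0.4,1.37,3.94,0.065],[1,0.4,1.62,3.84,0.065],[1,0.4,1.87,3.73,0.065],[1,0.4,2.1,3.6,0.065],[1,0.4,2.33,3.46,0.065]]'
python3 -c "
from h import *
plan([527.5,-248,130],-17,6,1)"
```

```text
time: 1.1
ee_pos: [380.4, 329.3, 239.1]
orientation: [0.578, 0.406, 0.579, -0.407]
ft_force: [0.2, -0.5, -0.0]
opening: 85.5
time: 2.1
ee_pos: [526.9, -61.4, 198.9]
orientation: [-0.418, -0.57, -0.419, 0.57]
ft_force: [0.3, -0.1, -0.5]
opening: 85.3
[[1, 1.15, 0.94, 2.96, np.float64(-0.001)], [1, 1.15, 0.94, 2.97, np.float64(-0.001)], [1, 1.15, 0.93, 2.97, np.float64(-0.001)], [1, 1.15, 0.93, 2.97, np.float64(-0.001)], [1, 1.15, 0.93, 2.97, np.float64(-0.001)], [1, 1.15, 0.92, 2.97, np.float64(-0.001)]]
```

```bash
python3 -m pendant '[[1,1.15,0.94,2.97,0],[1,1.15,0.94,2.97,0],[1,1.15,0.93,2.97,0],[1,1.15,0.93,2.97,0],[1,1.15,0.93,2.97,0],[1,1.15,0.93,2.97,0],[1,0,0,0,0]]'
python3 - <<'E'
from h import *
im,d,c,W=grab('wrist'); P=cloud(c,W,d); cv2.imwrite('pics/w1.png',im[:,:,::-1])
m=(P[...,2]>20)&(P[...,2]<36)&(np.hypot(P[...,0]-527,P[...,1]+248)<85)
m=cv2.morphologyEx(m.astype('uint8'),cv2.MORPH_OPEN,np.ones((3,3)))
ct=max(cv2.findContours(m,0,2)[0],key=cv2.contourArea); w=onplane(c,W,ct.reshape(-1,2),28)
print(cv2.minAreaRect(w[:,:2].astype('float32')),np.nanmedian(P[m>0][:,2]))
E
```

```text
time: 2.8
ee_pos: [525.1, -252.6, 128.7]
orientation: [-0.418, -0.569, -0.417, 0.572]
ft_force: [-0.8, -0.6, 0.1]
opening: 85.5
((526.0554809570312, -248.87689208984375), (108.82994842529297, 49.67369842529297), 73.44873046875) 27.16728351392041
```

View pics/w1.png

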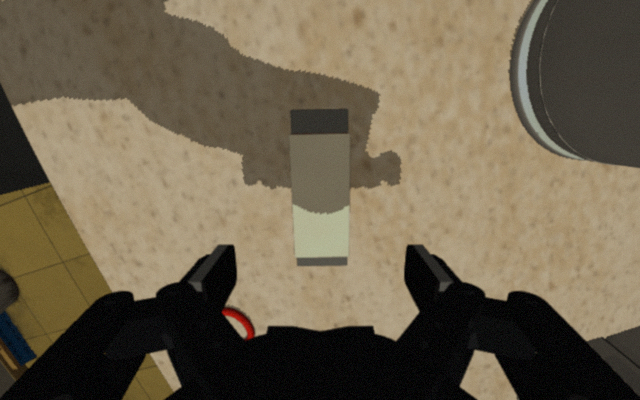

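```bash
python3 -c "
from h import *
plan([526.3,-248.5,13],-16.6,6,1)"
```

```text
[[1, 1.94, 0.0, -0.02, np.float64(-0.003)], [1, 1.94, 0.0, -0.02, np.float64(-0.003)], [1, 1.94, 0.0, -0.02, np.float64(-0.003)], [1, 1.94, 0.0, -0.02, np.float64(-0.003)], [1, 1.94, 0.0, -0.02, np.float64(-0.003)], [1, 1.94, 0.0, -0.02, np.float64(-0.003)]]
```

```bash
python3 -m pendant '[[1,1.94,0,0,-0.003],[1,1.94,0,0,-0.003],[1,1.94,0,0,-0.003],[1,1.94,0,0,-0.003],[1,1.94,0,0,-0.003],[1,1.9,0,0,-0.003],[1,0,0,0,0]]'
python3 -m pendant '[[0,0,0,0,0],[0,0,0,0,0],[0,0,0,0,0],[0,0,0,0,0],[0,0,0,0,0],[0,0,0,0,0]]'
```

```text
time: 3.55
ee_pos: [526.2, -244.1, 12.3]
orientation: [-0.423, -0.565, -0.427, 0.566]
ft_force: [-0.8, 0.1, 0.4]
opening: 85.3
time: 4.15
ee_pos: [528.1, -246.7, 15.7]
orientation: [0.425, 0.566, 0.424, -0.565]
ft_force: [0.6, 0.5, 6.9]
opening: 48.7
```

```bash
python3 -m pendant '[[0,-1,0,0,0],[0,-2,0,0,0],[0,-3,0,0,0],[0,-3,0,0,0],[0,-3,0,0,0],[0,0,0,0,0]]'
python3 -c "
from h import *
plan([520,100,140],-8,9,0)
plan([530,450,140],-1.8,9,0,([520,100,140],-8))"
```

```text
time: 4.75
ee_pos: [529.7, -248.0, 138.6]
orientation: [0.427, 0.567, 0.422, -0.564]
ft_force: [1.0, -0.6, -3.0]
opening: 48.9
[[0, -0.02, -1.18, -3.68, np.float64(-0.016)], [0, -0.02, -1.13, -3.7, np.float64(-0.016)], [0, -0.02, -1.07, -3.72, np.float64(-0.016)], [0, -0.02, -1.01, -3.73, np.float64(-0.016)], [0, -0.02, -0.95, -3.75, np.float64(-0.016)], [0, -0.02, -0.89, -3.77, np.float64(-0.016)], [0, -0.02, -0.83, -3.78, np.float64(-0.016)], [0, -0.02, -0.77, -3.79, np.float64(-0.016)], [0, -0.02, -0.71, -3.8, np.float64(-0.016)]]
[[0, 0.0, -0.43, -3.87, np.float64(-0.012)], [0, 0.0, -0.38, -3.87, np.float64(-0.012)], [0, 0.0, -0.34, -3.88, np.float64(-0.012)], [0, 0.0, -0.29, -3.88, np.float64(-0.012)], [0, 0.0, -0.24, -3.88, np.float64(-0.012)], [0, 0.0, -0.2, -3.89, np.float64(-0.012)], [0, 0.0, -0.15, -3.89, np.float64(-0.012)], [0, 0.0, -0.1, -3.89, np.float64(-0.012)], [0, 0.0, -0.06, -3.89, np.float64(-0.012)]]
```

```bash
python3 -m pendant '[[0,0,-1.18,-3.68,-0.016],[0,0,-1.13,-3.7,-0.016],[0,0,-1.07,-3.72,-0.016],[0,0,-1.01,-3.73,-0.016],[0,0,-0.95,-3.75,-0.016],[0,0,-0.89,-3.77,-0.016],[0,0,-0.83,-3.78,-0.016],[0,0,-0.77,-3.79,-0.016],[0,0,-0.71,-3.8,-0.016]]'
python3 -m pendant '[[0,0,-0.43,-3.87,-0.012],[0,0,-0.38,-3.87,-0.012],[0,0,-0.34,-3.88,-0.012],[0,0,-0.29,-3.88,-0.012],[0,0,-0.24,-3.88,-0.012],[0,0,-0.2,-3.89,-0.012],[0,0,-0.15,-3.89,-0.012],[0,0,-0.1,-3.89,-0.012],[0,0,-0.06,-3.89,-0.012],[0,0,0,0,0]]'
cat > st.py <<'E'
# stone measured in a fixed camera + state averaged over nothing
from h import *
import sys
s=bot.read_state(); p=s['ee_pos']; R=Rq(s['orientation']); print(s['time'],np.round(p,1),'yaw',np.degrees(np.arctan2(R[1,1],R[0,1])).round(1),'F',np.round(s['ft_force'],1),'T',np.round(s['ft_torque'],2))
im,d,c,W=grab('top'); P=cloud(c,W,d); cv2.imwrite(f'pics/{sys.argv[1]}.png',im[120:320,:330,::-1])
E
python3 - <<'E'
from h import *
for i in range(2):
    im,d,c,W=grab('scene'); s=bot.read_state(); print(np.round(s['ee_pos'],1),np.round(s['ft_force'],1))
P=cloud(c,W,d)
cv2.imwrite('pics/s2.png',cv2.resize(im[100:240,60:340,::-1],None,fx=2.8,fy=2.8))
E
```

```text
time: 5.65
ee_pos: [516.2, 102.7, 133.7]
orientation: [-0.464, -0.533, -0.465, 0.534]
ft_force: [0.3, 0.8, -3.2]
opening: 48.5
time: 6.65
ee_pos: [523.3, 460.2, 132.9]
orientation: [0.492, 0.507, 0.497, -0.504]
ft_force: [-2.2, 1.2, -3.4]
opening: 48.5
[524.2 455.6 132.7] [-0.8 -0.7 -3.2]
[525.4 452.1 132.8] [-0.2 -0.4 -3.8]
```

View pics/s2.png

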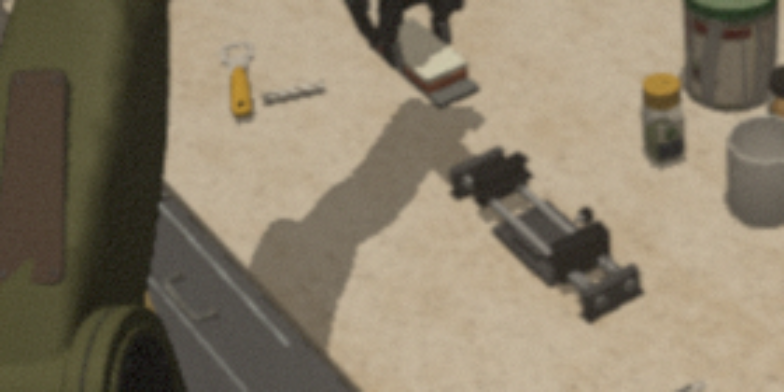

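```bash
python3 -m pendant '[[0,2,0.1,0.1,0],[0,2,0.1,0.1,0],[0,2,0.1,0,0],[0,1.6,0.1,0,0],[0,0,0,0,0],[0,0,0,0,0]]'
python3 -m pendant '[[0,0.2,0,0,0],[0,0.2,0,0,0],[0,0,0,0,0]]'
```

```text
time: 7.35
ee_pos: [531.4, 448.5, 58.3]
orientation: [-0.492, -0.508, -0.492, 0.508]
ft_force: [0.2, 0.3, -2.1]
opening: 48.6
time: 7.65
ee_pos: [531.1, 449.5, 54.7]
orientation: [0.492, 0.508, 0.492, -0.507]
ft_force: [0.1, -0.7, -3.1]
opening: 49.0
```

```bash
python3 -m pendant '[[0,0.2,0,0,0],[0,0,0,0,0]]'
python3 -m pendant '[[0,0.2,0,0,0],[0,0,0,0,0]]'
```

```text
time: 7.85
ee_pos: [531.0, 449.3, 52.2]
orientation: [-0.492, -0.508, -0.492, 0.508]
ft_force: [0.0, 0.2, -4.3]
opening: 48.4
time: 8.05
ee_pos: [531.2, 449.6, 51.0]
orientation: [0.492, 0.508, 0.492, -0.507]
ft_force: [-2.1, -0.3, 2.4]
opening: 48.7
```

```bash
for i in 1 2 ; do :; done; python3 -m pendant '[[0,0.15,0,0,0],[0,0,0,0,0]]'
python3 -m pendant '[[0,0.15,0,0,0],[0,0,0,0,0]]'; python3 -c "
from h import *; print(bot.read_state()['ft_torque'])"
```

```text
time: 8.25
ee_pos: [531.2, 450.0, 49.8]
orientation: [0.492, 0.508, 0.492, -0.507]
ft_force: [-2.1, -0.7, 5.3]
opening: 48.8
time: 8.45
ee_pos: [531.3, 450.5, 48.5]
orientation: [0.492, 0.508, 0.493, -0.507]
ft_force: [-1.5, 1.4, 5.2]
opening: 48.5
[-0.42067185  0.44469481 -0.14248083]
```

```bash
python3 -m pendant '[[0,0.15,0,0,0],[0,0.15,0,0,0],[0,0.15,0,0,0]]'
python3 -m pendant '[[0,0.15,0,0,0],[0,0.15,0,0,0],[0,0.15,0,0,0],[0,0,0,0,0]]'
python3 - <<'E'
from h import *
im,d,c,W=grab('scene')
cv2.imwrite('pics/s3.png',cv2.resize(im[90:230,100:300,::-1],None,fx=4,fy=4))
E
```

```text
time: 8.75
ee_pos: [531.5, 451.7, 44.4]
orientation: [0.492, 0.509, 0.493, -0.506]
ft_force: [-1.3, 2.7, 5.5]
opening: 49.1
time: 9.15
ee_pos: [531.6, 452.6, 40.0]
orientation: [0.492, 0.509, 0.493, -0.505]
ft_force: [-1.6, 4.2, 5.6]
opening: 48.5
```

View pics/s3.png

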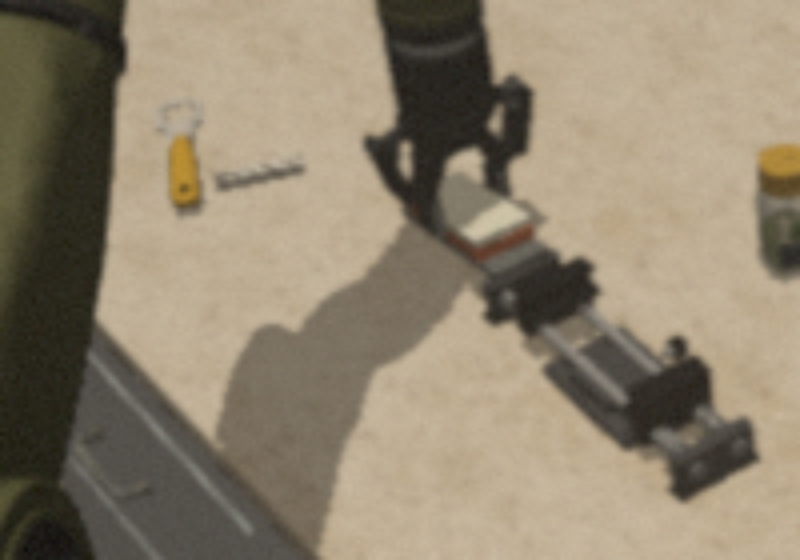

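The stone's right end (about (500,250)) rests on the left end block and the stone is tilting in the grip as intended. I'll press a bit more, then lift and measure the tilt from depth.

```bash
python3 -m pendant '[[0,0.15,0,0,0],[0,0.15,0,0,0],[0,0,0,0,0]]'
python3 -m pendant '[[0,-2,0,0,0],[0,-2,0,0,0],[0,-2,0,0,0],[0,-1,0,0,0],[0,0,0,0,0],[0,0,0,0,0]]'
cat > tilt.py <<'E'
from h import *
s=bot.read_state(); print(s['time'],np.round(s['ee_pos'],1),np.round(s['ft_force'],1))
for n in ('scene',):
    im,d,c,W=grab(n); P=cloud(c,W,d); e=np.array(s['ee_pos'])
    near=(np.abs(P-e-[0,-35,0])<[30,45,35]).all(2)
    pale=near&(im.min(2)>75)&(im.max(2).astype(int)-im.min(2)<60)&(P[...,2]>e[2]-15)
    Q=P[pale]; print(n,len(Q),Q.mean(0).round(1))
    A=np.c_[Q[:,:2],np.ones(len(Q))]; z=Q[:,2]; k=np.ones(len(Q),bool)
    for _ in range(6):
        co=np.linalg.lstsq(A[k],z[k],rcond=None)[0]; r=z-A@co; k=np.abs(r)<2.5*max(np.std(r[k]),1)
    print('slope x,y',co[:2].round(3),'n',k.sum(),'sd',r[k].std().round(2))
    o=im.copy(); o[pale]=[255,0,255]; print(Q.min(0).round(),Q.max(0).round())
    np.save('/tmp/P.npy',P)
    cv2.imwrite('pics/t.png',cv2.resize(np.hstack([im[60:200,120:260,::-1],o[60:200,120:260,::-1]]),None,fx=2.8,fy=2.8))
E
python3 tilt.py
```

```text
time: 9.5
ee_pos: [531.8, 453.1, 37.1]
orientation: [0.492, 0.51, 0.493, -0.505]
ft_force: [-0.8, 4.4, 5.6]
opening: 49.0
time: 10.1
ee_pos: [530.6, 449.0, 104.4]
orientation: [-0.492, -0.507, -0.492, 0.508]
ft_force: [-0.7, 0.3, -4.1]
opening: 48.8
10.1 [530.6 449.  104.4] [-0.7  0.3 -4.1]
scene 256 [531.4 411.  121. ]
slope x,y [-0.052  0.044] n 250 sd 6.13
[501. 369.  90.] [560. 459. 134.]
```

View pics/t.png

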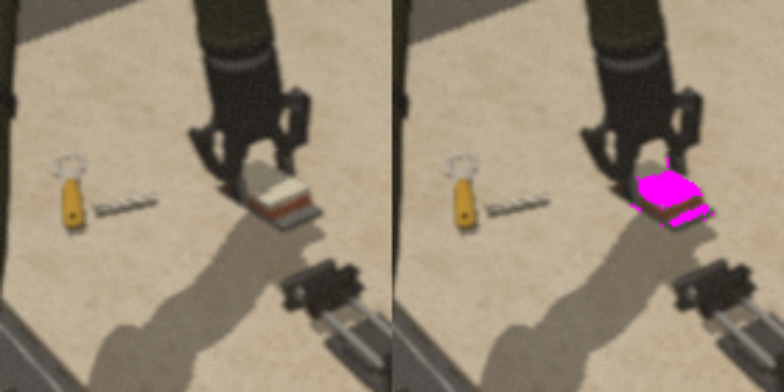

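```bash
python3 - <<'E'
from h import *
P=np.load('/tmp/P.npy')
Q=P[(np.abs(P[...,0]-530)<22)&(P[...,1]>398)&(P[...,1]<438)&(P[...,2]>100)&(P[...,2]<136)]
for y in range(398,438,5):
    q=Q[(Q[:,1]>=y)&(Q[:,1]<y+5)]; print(y,len(q),np.median(q[:,2]).round(1))
print(np.polyfit(Q[:,1],Q[:,2],1))
Q=P[(np.abs(P[...,0]-530)<22)&(P[...,1]>374)&(P[...,1]<392)&(P[...,2]>85)&(P[...,2]<130)]
for y in range(372,394,4):
    q=Q[(Q[:,1]>=y)&(Q[:,1]<y+4)]; print(y,len(q),np.median(q[:,2]).round(1))
E
```

```text
398 11 126.8
403 12 127.1
408 16 125.9
413 9 126.5
418 13 124.4
423 8 121.5
428 14 122.6
433 14 120.4
[-1.75841339e-01  1.97274436e+02]
372 3 113.2
376 9 111.7
380 10 111.4
384 28 114.6
388 39 117.9
392 0 nan
  return _methods._mean(a, axis=axis, dtype=dtype,
  ret = ret.dtype.type(ret / rcount)
```

```bash
python3 -c "
from h import *
s=bot.read_state(); R=Rq(s['orientation']); print(s['ee_pos'],np.degrees(np.arctan2(R[1,1],R[0,1])))
plan([523.2,227,105],-1.8,8,0)"
```

```text
[530.25620687 448.76008333 103.94286318] -1.773514418338486
[[0, -0.01, -0.0, 2.77, np.float64(0.0)], [0, -0.01, -0.0, 2.77, np.float64(0.0)], [0, -0.01, -0.0, 2.77, np.float64(0.0)], [0, -0.01, -0.0, 2.77, np.float64(0.0)], [0, -0.01, -0.0, 2.77, np.float64(0.0)], [0, -0.01, -0.0, 2.77, np.float64(0.0)], [0, -0.01, -0.0, 2.77, np.float64(0.0)], [0, -0.01, -0.0, 2.77, np.float64(0.0)]]
```

```bash
python3 -m pendant '[[0,0,0,2.77,0],[0,0,0,2.77,0],[0,0,0,2.77,0],[0,0,0,2.77,0],[0,0,0,2.77,0],[0,0,0,2.77,0],[0,0,0,2.77,0],[0,0,0,2.77,0],[0,0,0,0,0],[0,0,0,0,0]]'
python3 - <<'E'
from h import *
for i in range(3):
    s=bot.read_state(); print(np.round(s['ee_pos'],1),np.round(s['ft_force'],1))
    im,d,c,W=grab('scene')
cv2.imwrite('pics/s4.png',cv2.resize(im[130:250,180:330,::-1],None,fx=5,fy=5))
E
```

```text
time: 11.15
ee_pos: [524.1, 226.9, 104.6]
orientation: [-0.492, -0.508, -0.492, 0.509]
ft_force: [0.0, 0.7, -4.0]
opening: 48.7
[524.1 226.9 104.6] [ 0.   0.7 -4. ]
[524.  228.4 104.7] [-0.1  0.2 -3.3]
[524.  229.2 104.8] [ 1.1  0.1 -3.8]
```

View pics/s4.png

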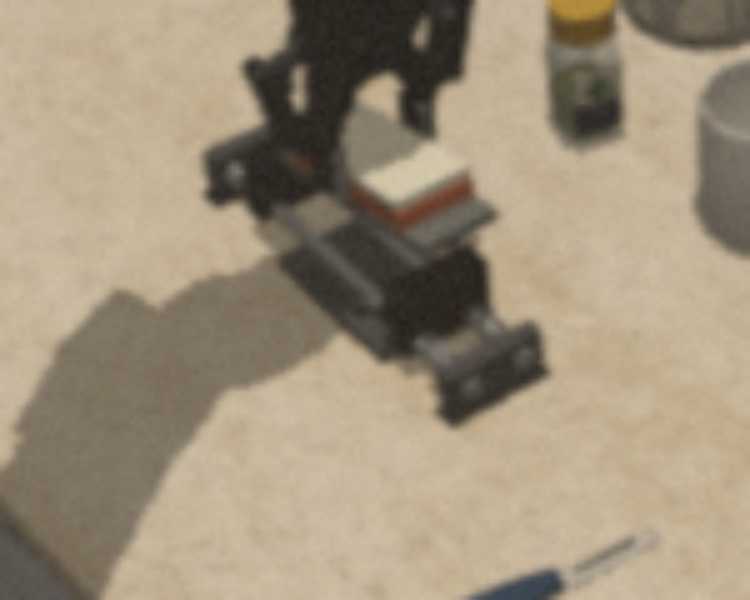

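```bash
python3 -m pendant '[[0,1.1,0,0.1,0],[0,1.1,0,0,0],[0,1.1,0,0,0],[0,0,0,0,0],[0,0,0,0,0],[0,0,0,0,0]]'
python3 -m pendant '[[0,0,0,-0.3,0],[0,0,0,-0.3,0],[0,0,0,-0.3,0],[0,0,0,0,0],[0,0,0,0,0]]'
```

```text
time: 11.9
ee_pos: [524.5, 226.9, 72.4]
orientation: [0.492, 0.508, 0.492, -0.508]
ft_force: [-0.2, -0.3, -2.9]
opening: 49.2
time: 12.4
ee_pos: [524.4, 236.0, 72.4]
orientation: [0.492, 0.508, 0.492, -0.508]
ft_force: [-0.4, 0.5, -4.1]
opening: 48.5
```

```bash
python3 -m pendant '[[0,0.05,0,-0.3,0],[0,0,0,0,0]]'; python3 -m pendant '[[0,0,0,-0.3,0],[0,0,0,0,0]]'
```

```text
time: 12.6
ee_pos: [524.5, 239.4, 71.7]
orientation: [0.492, 0.508, 0.492, -0.507]
ft_force: [-0.8, 0.2, -3.9]
opening: 49.0
time: 12.8
ee_pos: [524.6, 242.5, 71.8]
orientation: [0.492, 0.508, 0.492, -0.507]
ft_force: [0.4, -0.8, -3.4]
opening: 48.5
```

```bash
python3 -m pendant '[[0,0,0,-0.2,0],[0,0,0,0,0]]'; python3 -m pendant '[[0,0,0,-0.2,0],[0,0,0,0,0]]';python3 -m pendant '[[0,0,0,-0.2,0],[0,0,0,0,0]]'
```

```text
time: 13.0
ee_pos: [524.7, 244.2, 71.8]
orientation: [0.492, 0.508, 0.492, -0.507]
ft_force: [0.2, 0.4, -3.4]
opening: 48.9
time: 13.2
ee_pos: [524.8, 246.2, 71.8]
orientation: [0.492, 0.508, 0.492, -0.507]
ft_force: [0.6, 0.2, -3.7]
opening: 48.8
time: 13.4
ee_pos: [524.8, 248.3, 71.8]
orientation: [0.492, 0.508, 0.492, -0.507]
ft_force: [0.1, 0.7, -4.0]
opening: 48.7
```

```bash
for k in 1; do :; done; python3 -m pendant '[[0,0,0,-0.15,0],[0,0,0,0,0]]'; python3 -m pendant '[[0,0,0,-0.15,0],[0,0,0,0,0]]';python3 -m pendant '[[0,0,0,-0.15,0],[0,0,0,0,0]]'
```

```text
time: 13.6
ee_pos: [524.9, 249.7, 71.8]
orientation: [0.492, 0.508, 0.492, -0.508]
ft_force: [-0.2, 0.3, -4.1]
opening: 48.8
time: 13.8
ee_pos: [524.9, 251.1, 71.8]
orientation: [0.492, 0.508, 0.492, -0.508]
ft_force: [0.7, 0.2, -3.3]
opening: 48.8
time: 14.0
ee_pos: [525.0, 252.7, 71.8]
orientation: [0.492, 0.508, 0.492, -0.508]
ft_force: [0.3, -0.2, -2.4]
opening: 49.0
```

```bash
python3 -m pendant '[[0,0,0,-0.1,0],[0,0,0,0,0]]'; python3 -m pendant '[[0,0,0,-0.1,0],[0,0,0,0,0]]';python3 -m pendant '[[0,0,0,-0.1,0],[0,0,0,0,0]]'
```

```text
time: 14.2
ee_pos: [525.0, 253.5, 71.8]
orientation: [0.492, 0.508, 0.492, -0.508]
ft_force: [0.4, 0.6, -4.0]
opening: 48.9
time: 14.4
ee_pos: [525.0, 254.5, 71.8]
orientation: [0.492, 0.508, 0.492, -0.508]
ft_force: [0.2, 0.5, -2.3]
opening: 48.7
time: 14.6
ee_pos: [525.0, 255.6, 71.8]
orientation: [0.492, 0.508, 0.492, -0.508]
ft_force: [0.5, 0.2, -3.8]
opening: 48.4
```

```bash
python3 - <<'E'
from h import *
im,d,c,W=grab('scene'); im2,d2,c2,W2=grab('top'); P=cloud(c2,W2,d2)
a=cv2.resize(im[130:250,180:330,::-1],(750,600)); b=cv2.resize(im2[185:245,160:290,::-1],None,fx=6,fy=6)
cv2.imwrite('pics/s5.png',cv2.resize(np.vstack([cv2.resize(a[:, :],(600,480))[40:400],cv2.resize(b,(600,277))[40:]]),None,fx=1,fy=1))
m=np.abs(P[...,0]-524)<32
for lo in range(285,345,3):
    q=P[m&(P[...,1]>=lo)&(P[...,1]<lo+3)&(P[...,2]>-5)]; print(lo,len(q),np.percentile(q[:,2],[20,50,80]).round().tolist())
for lo in range(145,200,4):
    q=P[m&(P[...,1]>=lo)&(P[...,1]<lo+4)&(P[...,2]>-5)]; print(lo,len(q),np.percentile(q[:,2],[20,50,80]).round().tolist())
E
```

```text
285 55 [437.0, 463.0, 471.0]
288 67 [433.0, 464.0, 472.0]
291 64 [426.0, 454.0, 470.0]
294 44 [428.0, 453.0, 466.0]
297 36 [430.0, 447.0, 461.0]
300 18 [418.0, 430.0, 441.0]
303 12 [420.0, 426.0, 432.0]
306 6 [415.0, 417.0, 422.0]Traceback (most recent call last):
  File "<stdin>", line 7, in <module>
    return _quantile_unchecked(
        a, q, axis, out, overwrite_input, method, keepdims, weights)
    return _ureduce(a,
                    func=_quantile_ureduce_func,
    ...<5 lines>...
                    overwrite_input=overwrite_input,
                    method=method)
    r = func(a, **kwargs)
    result = _quantile(arr,
                       quantiles=q,
    ...<2 lines>...
                       out=out,
                       weights=wgt)
    slices_having_nans = np.isnan(arr[-1, ...])
                                  ~~~^^^^^^^^^
IndexError: index -1 is out of bounds for axis 0 with size 0
```

View pics/s5.png

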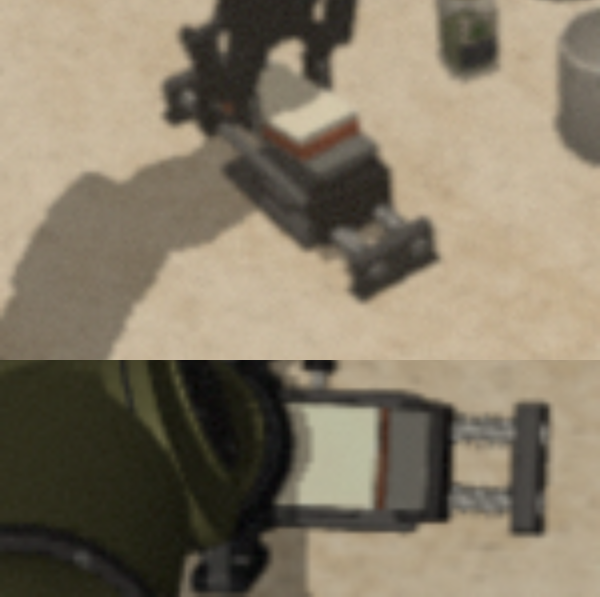

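```bash
python3 - <<'E'
from h import *
s=bot.read_state(); print(np.round(s['ee_pos'],1),np.round(s['ft_force'],1),s['time'])
im,d,c,W=grab('top'); P=cloud(c,W,d)
print(P[210:223:3,240:260].round(0)[...,2].tolist())
# gray plate / stone edges along row profile
g=im[208:224].mean(0).mean(-1); print([(u,int(g[u])) for u in range(238,262)]); print([(u,(im[208:224,u].mean(0)).astype(int).tolist()) for u in range(240,248)])
for u,z in ((253,80),(253,74),(244,98),(256.8,58)): print(u,z,onplane(c,W,[[u,216]],z).round(1))
E
```

```text
[525.  255.4  71.8] [-0.8 -0.3 -3.4] 14.7
[[96.0, 93.0, 85.0, 75.0, 79.0, 78.0, 80.0, 75.0, 79.0, 81.0, 77.0, 82.0, 77.0, 58.0, 58.0, 58.0, 51.0, 30.0, 25.0, 23.0], [98.0, 89.0, 86.0, 78.0, 72.0, 76.0, 77.0, 76.0, 77.0, 78.0, 80.0, 81.0, 80.0, 58.0, 62.0, 58.0, 43.0, 27.0, -0.0, -2.0], [96.0, 90.0, 82.0, 72.0, 78.0, 75.0, 78.0, 75.0, 79.0, 77.0, 78.0, 80.0, 77.0, 59.0, 58.0, 54.0, 43.0, 24.0, 4.0, 3.0], [94.0, 87.0, 84.0, 76.0, 77.0, 80.0, 80.0, 80.0, 83.0, 79.0, 77.0, 83.0, 75.0, 51.0, 58.0, 60.0, 40.0, 25.0, 1.0, 4.0], [94.0, 88.0, 82.0, 77.0, 76.0, 77.0, 84.0, 79.0, 79.0, 78.0, 80.0, 79.0, 75.0, 60.0, 57.0, 54.0, 37.0, 23.0, 31.0, 25.0]]
[(238, 176), (239, 176), (240, 166), (241, 125), (242, 70), (243, 58), (244, 81), (245, 91), (246, 92), (247, 91), (248, 92), (249, 92), (250, 92), (251, 92), (252, 71), (253, 45), (254, 43), (255, 33), (256, 15), (257, 44), (258, 113), (259, 138), (260, 137), (261, 134)]
[(240, [174, 173, 149]), (241, [136, 128, 110]), (242, [89, 68, 53]), (243, [77, 54, 42]), (244, [90, 81, 73]), (245, [96, 93, 85]), (246, [96, 94, 86]), (247, [95, 93, 86])]
253 80 [[521.  172.7  80. ]]
253 74 [[521.2 173.4  74. ]]
244 98 [[520.4 190.7  98. ]]
256.8 58 [[521.6 166.6  58. ]]
```

```bash
python3 -m pendant '[[0,0.13,0,-0.1,0],[0,0,0,0,0]]'; python3 -m pendant '[[0,0,0,-0.1,0],[0,0,0,0,0]]';python3 -m pendant '[[0,0,0,-0.1,0],[0,0,0,0,0]]'
```

```text
time: 14.95
ee_pos: [525.1, 256.2, 70.4]
orientation: [-0.492, -0.508, -0.492, 0.508]
ft_force: [-0.4, 0.4, -4.1]
opening: 48.7
time: 15.15
ee_pos: [525.1, 256.5, 70.4]
orientation: [-0.492, -0.507, -0.492, 0.508]
ft_force: [-0.4, -1.9, -2.6]
opening: 48.9
time: 15.35
ee_pos: [525.1, 257.7, 70.4]
orientation: [-0.492, -0.508, -0.492, 0.508]
ft_force: [-0.2, -2.9, -2.7]
opening: 48.5
```

```bash
python3 -m pendant '[[0,0,0,-0.2,0],[0,0,0,-0.2,0],[0,0,0,0,0]]'; python3 -m pendant '[[0,0,0,-0.2,0],[0,0,0,-0.2,0],[0,0,0,0,0]]';python3 -m pendant '[[0,0,0,-0.2,0],[0,0,0,-0.1,0],[0,0,0,0,0]]'
```

```text
time: 15.65
ee_pos: [525.3, 262.0, 70.4]
orientation: [-0.492, -0.508, -0.492, 0.508]
ft_force: [0.0, -3.1, -2.8]
opening: 48.8
time: 15.95
ee_pos: [525.4, 265.3, 70.4]
orientation: [-0.492, -0.507, -0.492, 0.508]
ft_force: [-0.2, -6.1, -1.1]
opening: 48.6
time: 16.25
ee_pos: [525.4, 267.6, 70.5]
orientation: [-0.492, -0.507, -0.492, 0.509]
ft_force: [0.1, -6.3, -1.6]
opening: 48.8
```

```bash
python3 -m pendant '[[0,0,0,-0.2,0],[0,0,0,-0.2,0],[0,0,0,0,0]]'; python3 -m pendant '[[0,0,0,-0.2,0],[0,0,0,0,0],[0,0,0,0,0]]';python3 -m pendant '[[0,0,0,-0.1,0],[0,0,0,0,0],[0,0,0,0,0]]'; python3 -c "
from h import *
print(bot.read_state()['ft_torque'])"
```

```text
time: 16.55
ee_pos: [525.5, 270.8, 70.5]
orientation: [-0.492, -0.507, -0.491, 0.509]
ft_force: [0.1, -8.9, -0.5]
opening: 48.7
time: 16.85
ee_pos: [525.5, 272.3, 70.5]
orientation: [-0.492, -0.507, -0.491, 0.509]
ft_force: [-0.3, -8.5, -0.5]
opening: 49.0
time: 17.15
ee_pos: [525.5, 273.0, 70.5]
orientation: [-0.492, -0.507, -0.491, 0.51]
ft_force: [-0.2, -9.3, 0.4]
opening: 48.8
[-1.95807966  0.10428098  0.0077865 ]
```

```bash
python3 -m pendant '[[0,0,0,-0.15,0],[0,0,0,0,0],[0,0,0,0,0]]'; python3 -m pendant '[[0,0.15,0,0,0],[0,0.15,0,0,0],[0,0,0,0,0]]';python3 -m pendant '[[0,0.15,0,0.03,0],[0,0,0,0,0],[0,0,0,0,0]]'
```

```text
time: 17.45
ee_pos: [525.6, 274.2, 70.5]
orientation: [-0.493, -0.507, -0.491, 0.51]
ft_force: [-0.2, -9.2, 0.2]
opening: 48.6
time: 17.75
ee_pos: [525.7, 274.3, 68.0]
orientation: [-0.492, -0.507, -0.491, 0.51]
ft_force: [-1.5, -10.2, 5.3]
opening: 48.9
time: 18.05
ee_pos: [525.9, 274.3, 67.0]
orientation: [-0.492, -0.507, -0.491, 0.509]
ft_force: [-1.8, -10.1, 7.4]
opening: 48.8
```

```bash
python3 -m pendant '[[0,0.1,0,0.02,0],[0,0,0,0,0]]'; python3 -m pendant '[[0,0.1,0,0.02,0],[0,0,0,0,0]]';python3 -m pendant '[[0,0.1,0,0.02,0],[0,0,0,0,0]]'
```

```text
time: 18.25
ee_pos: [526.0, 274.2, 66.2]
orientation: [-0.492, -0.507, -0.491, 0.509]
ft_force: [-1.5, -10.9, 9.4]
opening: 48.5
time: 18.45
ee_pos: [526.0, 274.1, 65.4]
orientation: [-0.492, -0.507, -0.491, 0.509]
ft_force: [-3.4, -11.1, 12.2]
opening: 49.1
time: 18.65
ee_pos: [526.1, 273.8, 64.4]
orientation: [-0.492, -0.507, -0.491, 0.509]
ft_force: [-2.0, -10.7, 11.1]
opening: 48.4
```

```bash
python3 -m pendant '[[0,0.1,0,0.04,0],[0,0,0,0,0]]'; python3 -m pendant '[[0,0.1,0,0.04,0],[0,0,0,0,0]]';python3 -m pendant '[[0,0.1,0,0.04,0],[0,0,0,0,0]]'
```

```text
time: 18.85
ee_pos: [526.1, 273.5, 63.4]
orientation: [-0.492, -0.508, -0.491, 0.509]
ft_force: [-2.0, -10.0, 10.4]
opening: 48.6
time: 19.05
ee_pos: [526.1, 273.1, 62.3]
orientation: [-0.492, -0.508, -0.491, 0.509]
ft_force: [-2.6, -11.2, 9.1]
opening: 48.4
time: 19.25
ee_pos: [526.1, 272.7, 61.4]
orientation: [-0.492, -0.508, -0.491, 0.509]
ft_force: [-1.5, -10.5, 9.6]
opening: 48.5
```

```bash
python3 -m pendant '[[0,0.1,0,0.02,0],[0,0,0,0,0]]'; python3 -m pendant '[[0,0.1,0,0.02,0],[0,0,0,0,0]]';python3 -m pendant '[[0,0.1,0,0.02,0],[0,0,0,0,0]]'
```

```text
time: 19.45
ee_pos: [526.2, 272.5, 60.3]
orientation: [-0.492, -0.508, -0.491, 0.509]
ft_force: [-1.8, -10.4, 8.9]
opening: 48.6
time: 19.65
ee_pos: [526.1, 272.2, 59.2]
orientation: [-0.492, -0.508, -0.491, 0.509]
ft_force: [-1.4, -10.7, 8.2]
opening: 48.6
time: 19.85
ee_pos: [526.1, 271.9, 58.1]
orientation: [-0.492, -0.508, -0.491, 0.509]
ft_force: [-1.4, -11.7, 7.7]
opening: 48.6
```

```bash
python3 -m pendant '[[0,0.1,0,0.02,0],[0,0,0,0,0]]'; python3 -m pendant '[[0,0.1,0,0.02,0],[0,0,0,0,0]]'
python3 - <<'E'
from h import *
im,d,c,W=grab('top'); P=cloud(c,W,d)
print(np.nanmedian(P[208:224,238:262,2],0).round(0).astype(int).tolist()); g=im[208:224].mean(0).mean(-1); print([(u,int(g[u])) for u in range(232,260)])
E
```

```text
time: 20.05
ee_pos: [526.2, 271.8, 57.3]
orientation: [-0.492, -0.508, -0.491, 0.509]
ft_force: [-2.0, -11.2, 10.2]
opening: 48.6
time: 20.25
ee_pos: [526.2, 271.6, 56.3]
orientation: [-0.492, -0.508, -0.491, 0.509]
ft_force: [-1.8, -11.1, 8.9]
opening: 49.1
[55, 51, 51, 52, 52, 51, 52, 51, 48, 58, 58, 57, 58, 58, 58, 58, 57, 55, 46, 26, 2, 3, 1, 2]
[(232, 179), (233, 178), (234, 179), (235, 178), (236, 143), (237, 77), (238, 83), (239, 102), (240, 104), (241, 103), (242, 104), (243, 103), (244, 104), (245, 106), (246, 82), (247, 44), (248, 38), (249, 42), (250, 37), (251, 33), (252, 36), (253, 41), (254, 45), (255, 33), (256, 16), (257, 43), (258, 113), (259, 138)]
```

The plate's right end is now behind the right lip: its top is at about 51 mm, beside the 58 mm lip. I'll lower the last bit, then carry it slowly to the right until it is centred.

```bash
python3 -m pendant '[[0,0.1,0,0,0],[0,0,0,0,0]]';python3 -m pendant '[[0,0.06,0,0.1,0],[0,0,0,0.1,0],[0,0,0,0,0]]'
python3 -m pendant '[[0,0,0,0.15,0],[0,0,0,0.15,0],[0,0,0,0.15,0],[0,0,0,0,0]]'
```

```text
time: 20.5
ee_pos: [526.1, 271.4, 55.2]
orientation: [-0.492, -0.508, -0.491, 0.509]
ft_force: [-1.9, -11.7, 8.1]
opening: 48.2
time: 20.8
ee_pos: [526.1, 269.8, 54.7]
orientation: [-0.492, -0.508, -0.491, 0.509]
ft_force: [-2.2, -9.9, 8.3]
opening: 48.7
time: 21.2
ee_pos: [526.0, 266.1, 54.6]
orientation: [-0.492, -0.508, -0.491, 0.508]
ft_force: [-2.1, -8.0, 8.4]
opening: 48.5
```

```bash
python3 -m pendant '[[0,0,0,0.15,0],[0,0,0,0.15,0],[0,0,0,0,0]]';python3 -m pendant '[[0,0,0,0.15,0],[0,0,0,0.15,0],[0,0,0,0,0]]'
python3 -m pendant '[[0,0,0,0.1,0],[0,0,0,0.1,0],[0,0,0,0,0]]'
```

```text
time: 21.5
ee_pos: [525.9, 263.8, 54.7]
orientation: [0.492, 0.508, 0.491, -0.508]
ft_force: [-1.2, -7.6, 7.3]
opening: 48.5
time: 21.8
ee_pos: [525.9, 262.1, 54.7]
orientation: [0.492, 0.509, 0.492, -0.507]
ft_force: [-1.5, -5.5, 6.5]
opening: 48.6
time: 22.1
ee_pos: [525.8, 261.2, 54.7]
orientation: [0.492, 0.509, 0.492, -0.507]
ft_force: [-1.4, -3.6, 6.7]
opening: 48.6
```

```bash
python3 -m pendant '[[0,0,0,0.1,0],[0,0,0,0.1,0],[0,0,0,0,0]]'
python3 -m pendant '[[0,0,0,0.1,0],[0,0,0,0,0],[0,0,0,0,0]]'
python3 - <<'E'
from h import *
im,d,c,W=grab('top'); P=cloud(c,W,d)
print(np.nanmedian(P[208:224,238:262,2],0).round(0).astype(int).tolist()); g=im[208:224].mean(0).mean(-1); print([(u,int(g[u])) for u in range(232,262)])
E
```

```text
time: 22.4
ee_pos: [525.8, 259.8, 54.6]
orientation: [0.492, 0.509, 0.492, -0.507]
ft_force: [-1.6, -1.5, 5.3]
opening: 48.6
time: 22.7
ee_pos: [525.8, 259.2, 54.7]
orientation: [0.492, 0.509, 0.492, -0.507]
ft_force: [-1.2, -2.5, 5.4]
opening: 48.9
[67, 68, 68, 69, 56, 47, 48, 49, 47, 48, 58, 58, 58, 58, 57, 58, 57, 58, 57, 47, 30, 2, 0, 3]
[(232, 177), (233, 178), (234, 178), (235, 179), (236, 179), (237, 178), (238, 179), (239, 179), (240, 179), (241, 165), (242, 114), (243, 82), (244, 101), (245, 106), (246, 106), (247, 103), (248, 77), (249, 44), (250, 41), (251, 40), (252, 35), (253, 35), (254, 41), (255, 45), (256, 36), (257, 19), (258, 42), (259, 105), (260, 133), (261, 135)]
```

```bash
python3 -m pendant '[[0,-0.05,0,0.1,0],[0,0,0,0.05,0],[0,0,0,0,0]]'
python3 -m pendant '[[0.7,0,0,0,0],[0.7,0,0,0,0],[0.7,0,0,0,0],[0.7,0,0,0,0],[0.7,0,0,0,0]]'
```

```text
time: 23.05
ee_pos: [525.7, 257.3, 54.7]
orientation: [0.492, 0.509, 0.492, -0.507]
ft_force: [0.5, 0.5, 6.1]
opening: 48.5
time: 23.55
ee_pos: [525.1, 255.7, 53.8]
orientation: [-0.492, -0.508, -0.492, 0.508]
ft_force: [-0.1, 0.4, 0.7]
opening: 59.1
```

```bash
python3 -m pendant '[[0.7,-0.5,0,0,0],[0.7,-1,0,0,0],[0.7,-2,0,0,0],[0.7,-3,0,0,0],[0.7,-3,0,0,0],[0.7,-3,0,0,0],[0.7,-2,0,0,0]]'
python3 -m pendant '[[0.7,0,0,-4,0],[0.7,0,0,-4,0],[0.7,0,0,-4,0],[0.7,0,0,-4,0],[0.7,0,0,-4,0],[0.7,0,0,-4,0],[0.7,0,0,0,0],[0.7,0,0,0,0]]'
python3 - <<'E'
from h import *
im,d,c,W=grab('top'); P=cloud(c,W,d)
for i in range(5): P=np.nanmedian([P,cloud(c,W,grab('top')[1])],0) if i==0 else P
roi=np.zeros((400,640),bool); roi[180:245,155:290]=1
for n,m,h in (('stonetop',roi&(P[...,2]>63),68),('jaw',roi&(P[...,2]>53.5)&(P[...,2]<63),58)):
    m=cv2.morphologyEx(m.astype('uint8'),cv2.MORPH_OPEN,np.ones((3,3)))
    for ct in cv2.findContours(m,0,2)[0]:
        if cv2.contourArea(ct)>50:
            v,u=np.where(cv2.drawContours(np.zeros_like(m),[ct],-1,1,-1)>0)
            w=onplane(c,W,np.c_[u,v],h); print(n,len(u),w.mean(0).round(1),cv2.minAreaRect(w[:,:2].astype('float32')))
            if n=='stonetop':
                q=P[v,u]; print('plane',np.linalg.lstsq(np.c_[q[:,:2]-q[:,:2].mean(0),np.ones(len(q))],q[:,2],rcond=None)[0].round(4))
sc=grab('scene')[0]
cv2.imwrite('pics/f.png',np.vstack([cv2.resize(im[185:245,160:290,::-1],(600,277)),cv2.resize(sc[130:220,190:310,::-1],(400,300))[:, :].repeat(1,1) if 0 else cv2.copyMakeBorder(cv2.resize(sc[130:220,190:310,::-1],(400,300)),0,0,0,200,0)]))
print(bot.read_state()['time'],bot.read_state()['ft_force'])
E
```

```text
time: 24.25
ee_pos: [525.9, 255.9, 202.1]
orientation: [0.492, 0.509, 0.492, -0.507]
ft_force: [-0.0, -0.0, -0.2]
opening: 59.6
time: 25.05
ee_pos: [531.7, 496.5, 199.1]
orientation: [0.493, 0.507, 0.493, -0.507]
ft_force: [1.0, -0.6, 0.1]
opening: 59.7
stonetop 1010 [526.4 253.3  68. ] ((526.4647216796875, 253.24557495117188), (108.8853759765625, 49.994789123535156), 88.13751983642578)
plane [ 9.00000e-04 -2.10000e-03  6.75868e+01]
jaw 241 [523.1 175.6  58. ] ((523.5897827148438, 175.51495361328125), (21.212581634521484, 60.84142303466797), 88.22520446777344)
jaw 232 [527.8 331.1  58. ] ((528.5897216796875, 330.9134216308594), (21.14936637878418, 61.4262580871582), 87.50774383544922)
25.2 [ 0.16490174 -0.176892   -0.12914551]<stdin>:3: RuntimeWarning: All-NaN slice encountered
```

View pics/f.png

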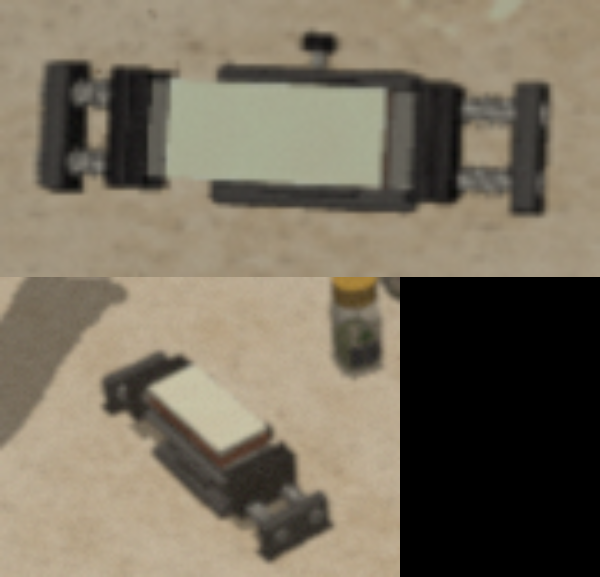

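The stone looks clipped at both ends in the picture. The jaw shifts measured from depth are uneven, though (about 8 mm left and 2 mm right), so I'll measure centring properly by comparing the before and after images.

```bash
python3 - <<'E'
from h import *
A=np.load('/tmp/top.npz')['im']; B,d,c,W=grab('top'); s=bot.read_state(); print(s['time'])
ga=cv2.cvtColor(A,6).astype('float32'); gb=cv2.cvtColor(B,6).astype('float32')
P0=cloud(c,np.load('/tmp/top.npz')['W'],np.load('/tmp/top.npz')['d']); P1=cloud(c,W,d)
for n,(r0,r1,c0,c1) in {'leftjaw':(205,225,176,204),'rightjaw':(207,227,240,264),'leftblock':(200,228,164,182),'rightblock':(204,230,266,284)}.items():
    print(n,'A',ga[r0:r1,c0:c1].mean(0).astype(int).tolist()); print(' '*8,'B',gb[r0:r1,c0:c1].mean(0).astype(int).tolist())
    print('   zA',np.nanmedian(P0[r0:r1,c0:c1,2],0).astype(int).tolist()); print('   zB',np.nanmedian(P1[r0:r1,c0:c1,2],0).astype(int).tolist())
E
```

```text
25.25
leftjaw A [45, 51, 75, 107, 110, 116, 118, 115, 101, 53, 24, 26, 31, 30, 25, 28, 31, 22, 17, 27, 30, 34, 70, 92, 110, 122, 125, 126]
         B [47, 52, 76, 109, 113, 118, 103, 52, 24, 28, 33, 30, 26, 28, 29, 30, 72, 85, 84, 92, 137, 161, 161, 161, 161, 161, 161, 161]
   zA [16, 8, 5, 4, 1, 3, 2, 1, 8, 57, 57, 57, 57, 57, 58, 57, 57, 57, 38, 38, 38, 38, 13, 1, 2, 3, 1, 1]
   zB [15, 7, 4, 3, 1, 1, 12, 57, 57, 58, 58, 57, 56, 57, 57, 55, 46, 48, 47, 47, 66, 68, 67, 67, 67, 67, 67, 67]
rightjaw A [76, 76, 76, 75, 75, 67, 47, 33, 34, 36, 32, 27, 31, 35, 37, 27, 13, 42, 97, 116, 116, 115, 115, 115]
         B [156, 156, 137, 90, 74, 90, 94, 94, 87, 62, 37, 37, 34, 30, 31, 36, 38, 28, 16, 43, 98, 117, 117, 116]
   zA [14, 12, 12, 13, 13, 15, 39, 57, 58, 57, 57, 57, 57, 57, 58, 57, 43, 26, 13, 2, 11, 12, 13, 13]
   zB [67, 67, 65, 54, 47, 47, 47, 47, 48, 57, 58, 57, 57, 56, 58, 58, 57, 57, 45, 24, 12, 12, 12, 11]
leftblock A [137, 137, 140, 136, 111, 76, 60, 60, 60, 50, 38, 40, 48, 55, 77, 105, 110, 115]
         B [139, 139, 141, 138, 113, 77, 61, 62, 61, 51, 38, 41, 49, 56, 78, 107, 112, 117]
   zA [0, 0, 0, 0, 31, 34, 35, 35, 34, 33, 29, 23, 17, 11, 5, 2, 1, 2]
   zB [0, 0, 0, 0, 32, 35, 35, 34, 35, 33, 30, 22, 16, 10, 2, 3, 1, 1]
rightblock A [116, 115, 116, 118, 94, 63, 56, 60, 61, 57, 47, 52, 87, 125, 137, 137, 137, 136]
         B [117, 117, 117, 119, 96, 64, 58, 61, 62, 58, 47, 53, 88, 126, 139, 139, 138, 138]
   zA [2, 3, 1, 2, 29, 35, 35, 35, 35, 35, 30, 12, 1, 0, 0, 0, -1, 0]
   zB [1, 2, 1, 3, 27, 34, 35, 36, 34, 34, 32, 6, 1, 0, 0, 0, 0, -1]
```

Both jaws have shifted outward by an equal 2.0 px (about 4.7 mm), so the stone is centred. It is level, and it is within 1 mm of the middle line. Handing in.

```bash
python3 -c "
from rig import sign_off
print(sign_off())"
```

```text
the job is handed in; nothing more can be done
None
```

The stone is seated in the holder: clipped under both lips, level and let go. I handed the job in at about 25 s; the hand-in reports no verdict.

**What I did:**
- **Tilting:** I gripped the stone across its 50 mm. The moves only allow turns about the tool axis, so I tilted it about 0.2 rad in the grip by pressing its right end on the left end block (about 9 N).
- **Inserting:** I slid the left end under the left lip and pressed that jaw back about 18 mm, judged from position and spring force. I then lowered the right end behind the right lip and carried the stone slowly back until it was centred. The highest force I computed between stone and holder was about 19 N; I only read it at the end of each move, so a short peak could be missed.

**Last checks:**

| Check | Result |
|---|---|
| Stone top height | 67.6 mm (68 expected) |
| Level | slope about 0.002 rad |
| Angle to the holder | within 0.01 rad |
| Offset from the middle line | about 1 mm |
| Plate under the lips | plate top about 47–48 mm at both ends, against 57–58 mm for the jaw tops |
| Both jaws pressed back | about 4.7 mm each |
| Wrist force after letting go | about zero |

**Disagreements:**
- **Jaw travel:** A first estimate from depth gave uneven travel, about 8 mm left and 2 mm right. Comparing the image edges before and after gave an equal 2.0 px on each side, and I trusted that.
- **Grip position:** The stone sat about 6 mm off-centre in the grip, noticed when contact came late and corrected for.

I did not re-measure the mug, shaker, jar and peeler at the end. The arm stayed clear of them.

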